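# Try fired clay sleeves on the gauge pin and sort them

## Task

Check the bore of both white clay sleeves on the steel gauge pin, one after the other: slide the sleeve gently down over the pin as far as it will go, until it either reaches the base or rests stuck part-way on the pin, then take it off and set it down gently, upright, in its tray - green if it went fully down to the base, red if it stopped part-way. Put the first sleeve in its tray before trying the second, and leave the pots and cups around undisturbed.

Things in the scene. Friction and masses are not known exactly. Their poses are not given: they have to be found in the camera images.
- sleeve_a: one of two outwardly identical loose off-white clay tubes with two thin blue bands: outside diameter 54 mm, 100 mm high, about 0.27 kg, same either way up. Origin at the centre of its lower end, z up along the bore. Bore 34 mm at both ends; one tube is 34 mm all through, the other pinched inside to 24 mm from 42.5 to 57.5 mm above its lower end; the gauge tells which
- sleeve_b: one of two outwardly identical loose off-white clay tubes with two thin blue bands: outside diameter 54 mm, 100 mm high, about 0.27 kg, same either way up. Origin at the centre of its lower end, z up along the bore. Bore 34 mm at both ends; one tube is 34 mm all through, the other pinched inside to 24 mm from 42.5 to 57.5 mm above its lower end; the gauge tells which
- gauge: fixed gauge: dark round steel base plate, diameter 110 mm, 12 mm thick, with an upright bright steel pin, diameter 30 mm, on its centre, rising 80 mm above the plate; its top 10 mm taper to 20 mm. Origin at the centre of the underside, z up. A sound sleeve goes down to the plate; a pinched one stops with its lower end about 33 mm above the plate
- gauge_seat (a point): centre of the base plate's upper face, 12 mm above the table, on the pin's axis; z up
- gauge_tip (a point): centre of the pin's top, 92 mm above the table
- green_tray: green open tray fixed to the table for sleeves that fit: 150 x 150 mm, walls 5 mm thick and 22 mm high, floor 5 mm thick. Origin at the centre of its underside, x and y along its sides
- red_tray: red open tray fixed to the table for sleeves that do not fit, otherwise like the green one
- glaze_pot: small low terracotta-coloured cup, 50 mm in diameter, 40 mm high; loose, leave alone (origin at the centre of its underside)
- goblet: terracotta goblet on a stem, 72 mm in diameter, 110 mm high; loose, leave alone
- pink_cup: pink cup, 64 mm in diameter, 70 mm high; loose, leave alone
- mint_cup: mint-green cup, 60 mm in diameter, 60 mm high; loose, leave alone
- painted_jar: round cream jar with coloured dots, 128 mm in diameter, 125 mm high; loose, leave alone
There are look-alikes about, which are no part of the job. Of the things shaped like the green_tray, the green one is meant. Several things have the shape of the red_tray; the one meant has the colours described above.

How it is judged:
By the outcome, as a careful person would: the job done as asked, in the order asked, and still so for the second after the job is handed in, with the robot touching nothing.
It also fails if it takes over 72 s, if anything falls off the work surface, if the arm or the gripper's body presses on something with over 40 N, if the wrist force passes 120 N, or if a joint passes its speed limit or range.

## Robot

A 6-joint arm with a two-finger parallel gripper is mounted at the origin on the work surface. World frame = base frame: x ahead of the robot, y to its left, z up, the work surface at z = 0. Lengths are in m, angles in rad, forces in N, time in s.
With the tool pointing down it reaches from about 0.225 to 0.875 m from the base axis. Payload 3.4 kg.
Tool frame: the origin (TCP) lies on the mounting face of the last link; the fingertips stand 173 mm ahead of it and the grasp point (between the pads) lies 155 mm ahead of it; z points along the fingers, y is the line along which they close (so a half turn about z gives the same grasp; the last joint's range is limited). The gripper opens to 85 mm and grips with 20 to 120 N. Pads are 22 mm wide; open, the fingers measure 114 mm over their backs; the gripper's body (76 mm by 85 mm) begins 54 mm behind the grasp point. The pads swing forward as they close: fully open they stand 13 mm farther back than shut.
Start: joints at [1.15, 0.276, 1.505, -0, 1.361, -0.121], TCP at [0.17, 0.549, 0.405] pointing down, gripper open.
Joint ranges: [-2.89, 2.89], [-0.75, 2.08], [0.22, 2.7], [-1.18, 4.32], [0.11, 2.71], [-2.7, 2.7]. Speed limits (rad/s): [2.57, 2.57, 3.14, 3.14, 3.14, 3.14].

## Interface

Orientations are given as a unit quaternion [w, x, y, z].
In Python, from rig import manip gives the robot as it stands.
- The arm moves only by the tool carry_out, never from a script. Its arguments are lists of equal length, an entry for each row: "linear": the shift along the world's x, y, z each as a share of 500 mm, from -1 to 1, a list of three; "angular": the turn, a rotation vector about the world's x, y, z each as a share of 0.08 rad, from -1 to 1, a list of three; "hand": the opening, from 0 (shut) to 1 (fully open). In form: {"linear": [[x, y, z], ...], "angular": [[rx, ry, rz], ...], "hand": [hand, ...]}. A call has 1 to 8 rows; each row shifts and turns the commanded pose from where the row before left it; what a row does not reach is not made up. A row lasts 1/12 s, in which the tool goes at most 41.7 mm and 7.16 degrees, less where a joint would pass 70% of its speed; a pose out of reach is approached as far as the arm can. A call with a number of a shift or a turn outside -1 to 1 is refused whole. A call with a gripper value outside its range is refused whole. The fingers move at their own pace and stop on an object; "force" is the grip in N (left out, the last holds). Time passes only in rows, so rows that do not move let the fingers close. It gives the time, the measured TCP pose, the force, the opening and the grip force at its end, in the units of the state.
- manip.get_state(): the state, without advancing time (a new reading comes with each control period).
- manip.get_image(name): name is "scene" or "top"; returns the picture (480x640x3 uint8, red, green, blue); there is no depth.
- manip.camera_params(name): a dict with "fx", "fy", "cx", "cy" (pixels), "k1" (the pictures are not rectified: a ray, as slopes to the right and down, at radius r is drawn at 1 + k1 r^2 times it, then the intrinsics apply), "view" (4x4, takes a point from world to camera coordinates). Camera axes: x right, y down, z forward; pixel columns grow to the right and rows downward; lengths in m; the calibration is good to about 2 mm. A picture is of the moment at which its call begins. camera_params takes no time and is no camera call.
- manip.sign_off(): hands the job in; it is judged then, once.
The state is a dict: "clock": time; "qpos": joint angles; "qd": joint speeds; "effort": joint torques, N m; "position": TCP position; "ee_rot": TCP orientation; "contact_force": force on the tool from outside, world axes, zero at the start; "moment": the same for the moment, N m; "width": finger opening in m; "gripper_force": force on a finger pad.
Only numpy, scipy, OpenCV 4.12 (cv2) and the standard library are available. Lean on these libraries where they do the work, as an engineer would, in place of code of your own. Each camera call takes 0.05 s, during which the arm holds its last target. There are 200 camera calls.

## Working session

There is one attempt and no reset: what is moved stays moved. The work goes in short steps, Python scripts to look and compute and a tool call to move; the robot and the scene stay as the last step left them, time stands still between calls to the robot, and variables do not carry over. Pictures are saved under pics/ and viewed, at most 10 in all, crops included, and the job is handed in when it is done.

Besides the shell and the picture viewer there is one more tool, called after ">>>" in YAML: its name, and indented under it one key for each argument. carry_out: Moves the arm, as the interface text tells. Its arguments: {"type":"object","properties":{"linear":{"type":"array"},"angular":{"type":"array"},"hand":{"type":"array"},"force":{"type":"number"}},"required":["linear","angular","hand"]}

```bash
mkdir -p pics && ls && python3 - <<'E'
from rig import manip
import cv2,json
for n in("top","scene"):
    im=manip.get_image(n);cv2.imwrite(f"pics/{n}0.png",im[:,:,::-1])
    print(n,manip.camera_params(n))
print(manip.get_state())
E
```

```text
pics
top {'fx': 545.434548376664, 'fy': 545.434548376664, 'cx': 311.20514475758546, 'cy': 230.97677419029884, 'k1': -0.09584752255871756, 'view': array([[-4.86603125e-03, -9.99933277e-01,  1.04768245e-02,
         6.61452462e-04],
       [-9.93199609e-01,  3.61401601e-03, -1.16367842e-01,
         5.27028883e-01],
       [ 1.16322214e-01, -1.09718276e-02, -9.93150926e-01,
         1.36949509e+00],
       [ 0.00000000e+00,  0.00000000e+00,  0.00000000e+00,
         1.00000000e+00]])}
scene {'fx': 559.5550958709639, 'fy': 559.5550958709639, 'cx': 315.6379369142562, 'cy': 233.34599356638662, 'k1': 0.04819008227249189, 'view': array([[-0.82614823,  0.56333945,  0.01130334,  0.41415667],
       [ 0.46474851,  0.69263066, -0.55160818, -0.18222939],
       [-0.31857169, -0.45045692, -0.83402677,  1.55602842],
       [ 0.        ,  0.        ,  0.        ,  1.        ]])}
{'clock': 0.1, 'qpos': array([ 1.15003052e+00,  2.76551727e-01,  1.50605934e+00,  6.10925592e-06,
        1.36074133e+00, -1.21000959e-01]), 'qd': array([-9.45648242e-05, -2.33922311e-03, -2.89854200e-03, -3.44662095e-05,
        9.99321508e-04,  2.32125639e-04]), 'effort': array([ 8.96914989e-04, -4.17701519e+01, -2.46403652e+01, -1.44115652e-04,
        5.95262638e-03,  6.03284889e-06]), 'position': array([0.16971429, 0.54916655, 0.40389354]), 'ee_rot': array([-2.38316007e-04,  1.49322451e-01,  9.88788163e-01, -8.46986200e-04]), 'contact_force': array([-0.19743196,  0.17375239,  0.5109019 ]), 'moment': array([0.01113261, 0.09260487, 0.01730624]), 'gripper_force': 0.0, 'width': 0.08515926412092346}
```

View pics/top0.png

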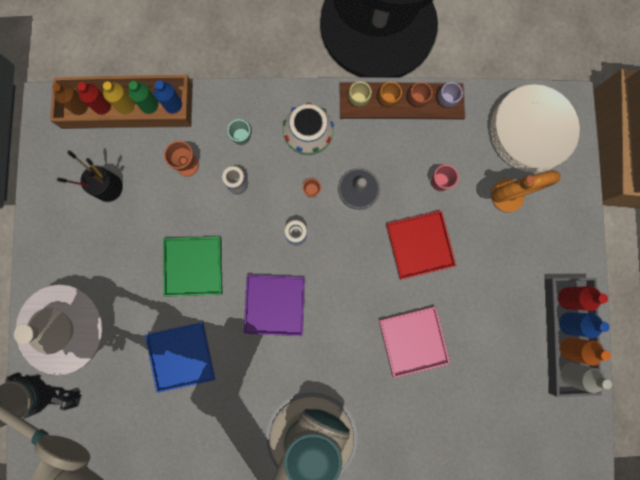

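View pics/scene0.png

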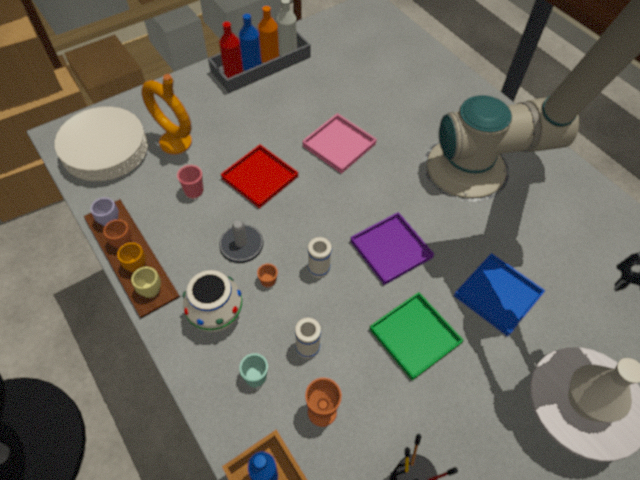

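The top view shows sleeve candidates at (233,178) and (296,231); both are white with an open bore. The things that could be mistaken for what I want:
- **White objects:** painted jar (308,125), white plate (535,127) and the cup/vase at (60,330).
- **Gauge:** only (358,188).
- **Trays:** green (193,265) and red (421,244). The look-alikes are pink (413,341), purple (274,304) and blue (181,356).

I choose the two small white tubes, the gauge, and the green and red trays.

```bash
cat > h.py <<'E'
from rig import manip
import cv2,numpy as np
from scipy.optimize import least_squares
def params(n):
    p=manip.camera_params(n);V=p["view"];K=np.array([[p["fx"],0,p["cx"]],[0,p["fy"],p["cy"]],[0,0,1]])
    return K,np.array([p["k1"],0,0,0.]),V[:3,:3],V[:3,3]
def rays(n,px):
    K,d,R,t=params(n)
    s=cv2.undistortPoints(np.float64(px).reshape(-1,1,2),K,d).reshape(-1,2)
    return -R.T@t,np.c_[s,np.ones(len(s))]@R
def plane(n,px,z):
    c,r=rays(n,px);return (c+r*((z-c[2])/r[:,2])[:,None])[:,:2]
def proj(n,P):
    K,d,R,t=params(n)
    return cv2.projectPoints(np.float64(P).reshape(-1,1,3),cv2.Rodrigues(R)[0],t,K,d)[0].reshape(-1,2)
def blob(mask,near):
    cs=cv2.findContours(mask.astype(np.uint8),cv2.RETR_EXTERNAL,cv2.CHAIN_APPROX_NONE)[0]
    cs=[c for c in cs if cv2.contourArea(c)>30]
    return min(cs,key=lambda c:-cv2.pointPolygonTest(c,tuple(map(float,near)),True)).reshape(-1,2)
def rim(n,cont,z,r=None):
    """circle at height z from the half of the silhouette away from the camera"""
    P=plane(n,cont,z).astype(np.float32);cam=rays(n,[[0,0]])[0][:2]
    m=P.mean(0);u=(m-cam)/np.linalg.norm(m-cam)
    P=P[(P-m)@u>0.006]
    f=lambda v:np.linalg.norm(P-v[:2],axis=1)-(v[2] if r is None else r)
    s=least_squares(f,[*m,.03] if r is None else m,loss="soft_l1",f_scale=.001)
    return s.x,np.sqrt(np.mean(s.fun**2))
def hsv(im):return cv2.cvtColor(im,cv2.COLOR_RGB2HSV).astype(int)
E
cat > m.py <<'E'
from h import *
near={"top":dict(s1=(233,178),s2=(296,231),g=(350,195),green=(193,265),red=(421,244)),
 "scene":dict(s1=(307,345),s2=(319,265),g=(230,250),green=(415,335),red=(260,175))}
for n in near:
    im=manip.get_image(n);H=hsv(im);h,s,v=H[...,0],H[...,1],H[...,2]
    for k,p in near[n].items():
        if k[0]=="s":
            w=im.min(2)>150;c=blob(w,p)
            print(n,k,"rim z=.1",rim(n,c,.1),cv2.boundingRect(c.reshape(-1,1,2)))
        elif k=="g":
            c=blob((v<92)&(v>20)&(s<80),p)
            P=plane(n,c,.012).astype(np.float32);print(n,k,cv2.minEnclosingCircle(P),cv2.fitEllipse(P),len(c))
        else:
            c=blob((s>150)&((abs(h-60)<15) if k=="green" else ((h<6)|(h>174))),p)
            print(n,k,cv2.minAreaRect(plane(n,c,.022).astype(np.float32)))
    if n=="top": a=im[150:260,160:480]
    else: b=im[190:360,190:400]
a=cv2.resize(a,None,fx=2.5,fy=2.5,interpolation=cv2.INTER_CUBIC);b=cv2.resize(b,None,fx=1.9,fy=1.9,interpolation=cv2.INTER_CUBIC)
o=np.zeros((600,800,3),np.uint8);o[:275,:800]=a;o[275:275+b.shape[0],:b.shape[1]]=b
cv2.imwrite("pics/crop1.png",o[:,:,::-1])
E
python3 m.py
```

```text
top s1 rim z=.1 (array([0.65576756, 0.19425135, 0.02412955]), np.float64(0.0007006204873598308)) (222, 167, 21, 20)
top s2 rim z=.1 (array([0.51918821, 0.03865395, 0.02447908]), np.float64(0.0006010797980724266)) (285, 221, 22, 21)
top g ((0.6405236124992371, -0.1252831071615219), 0.05316169559955597) ((0.6414809823036194, -0.1255946159362793), (0.09962774068117142, 0.10346747934818268), 24.641828536987305) 118
top green ((0.49056631326675415, 0.3749208152294159), (0.0208455640822649, 0.03568976745009422), 59.835819244384766)
top red ((0.49261730909347534, -0.2852688431739807), (0.14814716577529907, 0.14907097816467285), 13.124606132507324)
scene s1 rim z=.1 (array([0.65442576, 0.19239874, 0.02560175]), np.float64(0.0006763721655054742)) (295, 317, 26, 24)
scene s2 rim z=.1 (array([0.5182912 , 0.03771001, 0.02568199]), np.float64(0.0005979718319806556)) (308, 237, 24, 20)
scene g ((0.6449797749519348, -0.12331698089838028), 0.05551551282405853) ((0.6438129544258118, -0.12278974056243896), (0.09917290508747101, 0.10116792470216751), 131.9058380126953) 198
scene green ((0.44271841645240784, 0.3086763024330139), (0.1510971188545227, 0.1479351669549942), 1.6486680507659912)
scene red ((0.49499383568763733, -0.27977055311203003), (0.15550853312015533, 0.1558612883090973), 12.9060640335083)
```

View pics/crop1.png

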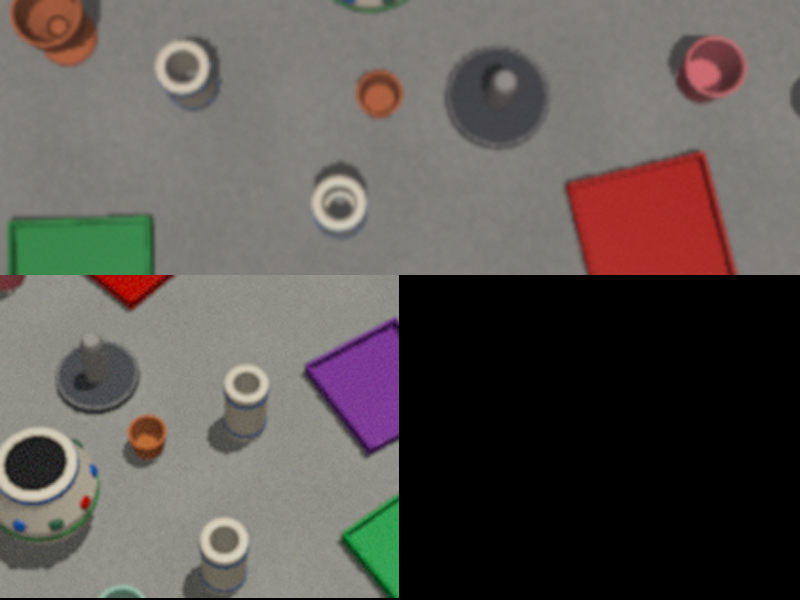

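The crop confirms the choice. The two open white tubes with blue bands are at top (233,178) and (296,231), and the grey gauge has its bright tip near (361.6,183). The goblet and mint cup are close to the first sleeve, so I need their positions to pick a jaw direction.

```bash
python3 - <<'E'
from h import *
im=manip.get_image("top");sc=manip.get_image("scene")
for n,I,p in(("top",im,(361.6,182.8)),("scene",sc,(237.9,224.2))):
    x,y=map(int,p);W=I[y-9:y+10,x-9:x+10].astype(int).min(2)
    m=np.zeros(I.shape[:2],bool);m[y-9:y+10,x-9:x+10]=W>np.percentile(W,99)*0.88
    c=blob(m,p);q=cv2.minEnclosingCircle(c.astype(np.float32))
    print(n,"tip",q,plane(n,[q[0]],.092),plane(n,[p],.092))
h,s,v=[hsv(im)[...,i] for i in range(3)]
c=blob((s>120)&(abs(h-62)<18),(193,265));print("green top",cv2.minAreaRect(plane("top",c,.022).astype(np.float32)))
for k,p,z in(("goblet",(179,154),.11),("mint",(239,129),.06),("glaze",(311,186),.04),("jar",(308,123),.125),("pink",(445,176),.07)):
    print(k,plane("top",[p],z).round(3))
E
```

```text
Traceback (most recent call last):
  File "h.py", line 19, in blob
    return min(cs,key=lambda c:-cv2.pointPolygonTest(c,tuple(map(float,near)),True)).reshape(-1,2)
           ~~~^^^^^^^^^^^^^^^^^^^^^^^^^^^^^^^^^^^^^^^^^^^^^^^^^^^^^^^^^^^^^^^^^^^^^^
ValueError: min() iterable argument is empty
```

```bash
python3 - <<'E'
from h import *
im=manip.get_image("top");sc=manip.get_image("scene")
for n,I,p in(("top",im,(361.6,182.8)),("scene",sc,(237.9,224.2))):
    x,y=map(int,p);W=I[y-7:y+8,x-7:x+8].astype(int).min(2)
    print(W)
    print(n,"tip",plane(n,[p],.092))
h,s,v=[hsv(im)[...,i] for i in range(3)]
print(im[265,193],im[265,175],im[250,205],hsv(im)[265,193])
for k,p,z in(("goblet",(179,154),.11),("mint",(239,129),.06),("glaze",(311,186),.04),("jar",(308,123),.125),("pink",(445,176),.07)):
    print(k,plane("top",[p],z).round(3))
c=blob((s>90)&(abs(h-65)<22)&(v>60),(193,265));print("green top",cv2.minAreaRect(plane("top",c,.022).astype(np.float32)))
E
```

```text
[[ 66  65  61  59  57  58  60  65  66  67  68  68  69  67  69]
 [ 61  57  52  47  46  47  55  61  64  68  68  69  69  70  71]
 [ 54  44  43  44  46  53  64  72  76  75  73  70  68  69  69]
 [ 48  41  44  48  59  73  93 103 106 100  90  76  70  68  68]
 [ 42  41  48  59  80 100 118 125 126 122 112  93  74  69  69]
 [ 42  42  52  72  96 119 129 133 133 133 127 111  87  74  68]
 [ 40  46  59  81 108 127 132 134 134 135 132 121  95  75  69]
 [ 42  50  62  84 110 128 134 135 135 136 134 123  99  77  70]
 [ 45  52  65  82 108 127 133 136 135 134 132 120  98  78  69]
 [ 47  54  64  79 102 120 129 134 132 131 125 113  92  75  67]
 [ 50  58  65  76  90 105 117 124 126 121 112  99  83  73  68]
 [ 54  60  64  71  79  91 100 107 110 104  95  85  76  72  69]
 [ 60  60  65  69  75  81  86  91  91  88  81  77  71  69  68]
 [ 62  62  65  68  72  75  78  80  82  78  75  71  69  67  67]
 [ 63  63  67  69  71  73  75  76  75  73  71  69  68  68  67]]
top tip [[ 0.63999707 -0.12679214]]
[[132 130 130 131 134 131 133 133 130 131 134 134 132 134 132]
 [138 133 132 129 130 132 133 135 132 131 129 133 134 1
[... 448 characters left out ...]

 [128 120  98  88 115 130 131 137 136 130 122 111  98  92  84]
 [121 102  79  80  95 108 113 119 116 113 108  97  88  86  80]
 [105  89  78  71  75  87  96 101 102  94  90  87  84  82  80]
 [ 82  76  73  72  73  81  80  81  89  86  89  79  77  82  73]
 [ 77  72  72  72  71  72  77  76  82  85  79  74  79  76  79]
 [ 72  69  71  70  69  77  76  75  74  76  72  72  74  70  74]]
scene tip [[ 0.64095697 -0.1251011 ]]
[ 60 138  80] [ 57 136  75] [ 58 137  78] [ 68 144 138]
goblet [[0.711 0.326]]
mint [[0.789 0.184]]
glaze [[ 0.643 -0.002]]
jar [[0.783 0.006]]
pink [[ 0.662 -0.343]]
green top ((0.43953442573547363, 0.3059791326522827), (0.14930878579616547, 0.1502690464258194), 1.703844428062439)
```

>>> carry_out:
  linear:
    - [0.06,-0.044,-0.009]
    - [0.06,-0.044,-0.009]
    - [0.06,-0.044,-0.009]
    - [0.06,-0.044,-0.009]
    - [0.06,-0.044,-0.009]
    - [0.06,-0.044,-0.009]
    - [0.06,-0.044,-0.009]
    - [0.06,-0.044,-0.009]
  angular:
    - [0,0,0]
    - [0,0,0]
    - [0,0,0]
    - [0,0,0]
    - [0,0,0]
    - [0,0,0]
    - [0,0,0]
    - [0,0,0]
  hand: [1,1,1,1,1,1,1,1]
  force: 30

```text
clock: 1.07
position: [0.411, 0.3721, 0.3687]
ee_rot: [0.0, 0.149, 0.989, 0.0]
contact_force: [0.5, 0.9, 0.4]
width: 0.0855
gripper_force: 0.0
```

>>> carry_out:
  linear:
    - [0.06,-0.044,-0.009]
    - [0.06,-0.044,-0.009]
    - [0.06,-0.044,-0.009]
    - [0.06,-0.044,-0.009]
    - [0.06,-0.044,-0.009]
    - [0.06,-0.044,-0.009]
    - [0.06,-0.044,-0.009]
    - [0,0,0]
  angular:
    - [0,0,0]
    - [0,0,0]
    - [0,0,0]
    - [0,0,0]
    - [0,0,0]
    - [0,0,0]
    - [0,0,0]
    - [0,0,0]
  hand: [1,1,1,1,1,1,1,1]

```text
clock: 1.73
position: [0.625, 0.2149, 0.3357]
ee_rot: [0.002, 0.152, 0.988, -0.001]
contact_force: [0.3, 0.6, 0.4]
width: 0.0857
gripper_force: 0.0
```

>>> carry_out:
  linear:
    - [0.06,-0.043,0]
    - [0,0,0]
    - [0,0,-0.04]
    - [0,0,-0.05]
    - [0,0,-0.05]
    - [0,0,-0.05]
    - [0,0,-0.02]
    - [0,0,0]
  angular:
    - [0,0,0]
    - [0,0,0]
    - [0,0,0]
    - [0,0,0]
    - [0,0,0]
    - [0,0,0]
    - [0,0,0]
    - [0,0,0]
  hand: [1,1,1,1,1,1,1,1]

```text
clock: 2.4
position: [0.6486, 0.1978, 0.2292]
ee_rot: [-0.003, 0.149, 0.989, -0.001]
contact_force: [-0.5, -0.4, -0.2]
width: 0.0854
gripper_force: 0.0
```

>>> carry_out:
  linear:
    - [0.013,-0.009,0]
    - [0,0,0]
    - [0,0,0]
    - [0,0,0]
    - [0,0,0]
    - [0,0,0]
    - [0,0,0]
    - [0,0,0]
  angular:
    - [0,0,0]
    - [0,0,0]
    - [0,0,0]
    - [0,0,0]
    - [0,0,0]
    - [0,0,0]
    - [0,0,0]
    - [0,0,0]
  hand: [1,1,0.5,0.5,0.5,0.5,0.5,0.5]
  force: 30

```text
clock: 3.07
position: [0.6566, 0.1932, 0.2336]
ee_rot: [0.001, 0.149, 0.989, 0.0]
contact_force: [-1.1, -1.4, 4.7]
width: 0.052
gripper_force: 31.9
```

>>> carry_out:
  linear:
    - [0,0,0]
    - [0,0,0]
    - [0,0,0]
    - [0,0,0]
  angular:
    - [0,0,0]
    - [0,0,0]
    - [0,0,0]
    - [0,0,0]
  hand: [0.3,0.3,0.3,0.3]
  force: 30

```text
clock: 3.4
position: [0.6566, 0.1933, 0.2336]
ee_rot: [0.001, 0.149, 0.989, 0.0]
contact_force: [-0.7, -1.6, 5.3]
width: 0.0524
gripper_force: 31.9
```

>>> carry_out:
  linear:
    - [0,0,0.02]
    - [0,0,0.04]
    - [0,0,0.06]
    - [0,0,0.06]
    - [0,0,0.06]
    - [0,-0.02,0.02]
    - [0,-0.05,0]
    - [-0.004,-0.07,0]
  angular:
    - [0,0,0]
    - [0,0,0]
    - [0,0,0]
    - [0,0,0]
    - [0,0,0]
    - [0,0,0]
    - [0,0,0]
    - [0,0,0]
  hand: [0.3,0.3,0.3,0.3,0.3,0.3,0.3,0.3]

```text
clock: 4.07
position: [0.6542, 0.1245, 0.3623]
ee_rot: [0.0, 0.148, 0.989, 0.001]
contact_force: [0.4, -0.9, -3.5]
width: 0.0523
gripper_force: 32.7
```

>>> carry_out:
  linear:
    - [-0.005,-0.07,0]
    - [-0.005,-0.07,0]
    - [-0.005,-0.07,0]
    - [-0.005,-0.07,0]
    - [-0.005,-0.07,0]
    - [0,-0.06,0]
    - [0,-0.04,0]
    - [0,0,0]
  angular:
    - [0,0,0]
    - [0,0,0]
    - [0,0,0]
    - [0,0,0]
    - [0,0,0]
    - [0,0,0]
    - [0,0,0]
    - [0,0,0]
  hand: [0.3,0.3,0.3,0.3,0.3,0.3,0.3,0.3]

```text
clock: 4.73
position: [0.6411, -0.1067, 0.3605]
ee_rot: [-0.001, 0.152, 0.988, -0.002]
contact_force: [-0.7, 0.5, -3.3]
width: 0.0524
gripper_force: 32.9
```

>>> carry_out:
  linear:
    - [0.002,-0.038,0]
    - [0,0,-0.02]
    - [0,0,0]
    - [0,0,0]
  angular:
    - [0,0,0]
    - [0,0,0]
    - [0,0,0]
    - [0,0,0]
  hand: [0.3,0.3,0.3,0.3]

```text
clock: 5.07
position: [0.6421, -0.12, 0.3503]
ee_rot: [-0.002, 0.149, 0.989, 0.001]
contact_force: [-0.4, -0.7, -2.7]
width: 0.0527
gripper_force: 32.9
```

```bash
python3 - <<'E'
from h import *
st=manip.get_state();p=st["position"];print(p,st["ee_rot"])
o=[]
for n,b in(("scene",(170,140,100,133)),("top",(311,115,100,133))):
    I=manip.get_image(n).copy();x,y,w,h=b
    zb=p[2]-.2336
    I=cv2.resize(I[y:y+h,x:x+w],None,fx=4,fy=4,interpolation=cv2.INTER_CUBIC)
    a=np.linspace(0,2*np.pi,60)
    for z,r,c,q in((zb,.027,(0,255,0),p[:2]),(zb+.1,.027,(0,255,255),p[:2]),(.092,.010,(255,0,255),(.642,-.1255))):
        P=proj(n,np.c_[q[0]+r*np.cos(a),q[1]+r*np.sin(a),np.full(60,z)])
        cv2.polylines(I,[np.int32((P-[x,y]+.5)*4)],True,c,1)
    o.append(I)
cv2.imwrite("pics/over1.png",np.hstack(o)[:,:,::-1])
E
```

```text
[ 0.64207892 -0.12004546  0.35030335] [-2.14138429e-03  1.49408283e-01  9.88772983e-01  7.53818698e-04]
```

View pics/over1.png

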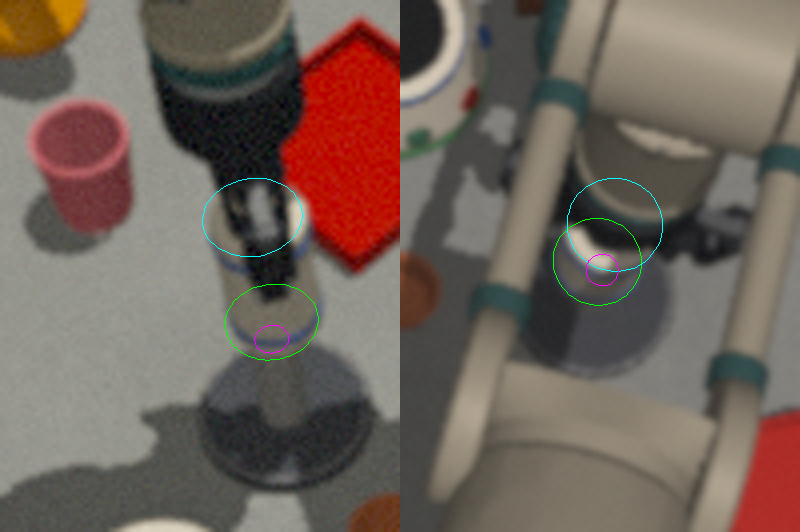

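The overlay shows the sleeve hanging upright above the pin, with its lower end at about (272,350) in the left panel. It sits a few mm to the +y side, which matches the tool reading of y=-0.120. I'll correct that and then lower gently.

>>> carry_out:
  linear:
    - [0.003,-0.011,0]
    - [0,0,0]
    - [0,0,-0.015]
    - [0,0,-0.015]
    - [0,0,-0.01]
    - [0,0,-0.01]
    - [0,0,0]
  angular:
    - [0,0,0]
    - [0,0,0]
    - [0,0,0]
    - [0,0,0]
    - [0,0,0]
    - [0,0,0]
    - [0,0,0]
  hand: [0.3,0.3,0.3,0.3,0.3,0.3,0.3]

```text
clock: 5.75
position: [0.6438, -0.1259, 0.3253]
ee_rot: [-0.002, 0.149, 0.989, 0.0]
contact_force: [-1.0, -0.0, -3.8]
width: 0.0524
gripper_force: 32.9
```

>>> carry_out:
  linear:
    - [0,0,-0.006]
    - [0,0,-0.006]
    - [0,0,-0.006]
    - [0,0,-0.006]
    - [0,0,0]
  angular:
    - [0,0,0]
    - [0,0,0]
    - [0,0,0]
    - [0,0,0]
    - [0,0,0]
  hand: [0.3,0.3,0.3,0.3,0.3]

```text
clock: 6.17
position: [0.6441, -0.1261, 0.3145]
ee_rot: [-0.001, 0.149, 0.989, 0.0]
contact_force: [0.6, 0.3, -3.7]
width: 0.0526
gripper_force: 33.0
```

>>> carry_out:
  linear:
    - [0,0,-0.008]
    - [0,0,-0.008]
    - [0,0,-0.008]
    - [0,0,-0.008]
    - [0,0,0]
  angular:
    - [0,0,0]
    - [0,0,0]
    - [0,0,0]
    - [0,0,0]
    - [0,0,0]
  hand: [0.3,0.3,0.3,0.3,0.3]

```text
clock: 6.58
position: [0.644, -0.126, 0.2979]
ee_rot: [-0.001, 0.149, 0.989, 0.0]
contact_force: [0.4, -0.6, -3.3]
width: 0.0522
gripper_force: 32.9
```

>>> carry_out:
  linear:
    - [0,0,-0.008]
    - [0,0,-0.008]
    - [0,0,-0.008]
    - [0,0,-0.006]
    - [0,0,0]
  angular:
    - [0,0,0]
    - [0,0,0]
    - [0,0,0]
    - [0,0,0]
    - [0,0,0]
  hand: [0.3,0.3,0.3,0.3,0.3]

```text
clock: 7.0
position: [0.644, -0.126, 0.2832]
ee_rot: [-0.001, 0.149, 0.989, 0.0]
contact_force: [-0.2, 0.3, -3.9]
width: 0.0525
gripper_force: 33.0
```

>>> carry_out:
  linear:
    - [0,0,-0.004]
    - [0,0,-0.004]
    - [0,0,-0.004]
    - [0,0,0]
  angular:
    - [0,0,0]
    - [0,0,0]
    - [0,0,0]
    - [0,0,0]
  hand: [0.3,0.3,0.3,0.3]

```text
clock: 7.33
position: [0.6442, -0.1261, 0.2778]
ee_rot: [-0.0, 0.149, 0.989, 0.0]
contact_force: [0.7, -0.7, -3.2]
width: 0.0523
gripper_force: 33.0
```

>>> carry_out:
  linear:
    - [0,0,-0.004]
    - [0,0,-0.004]
    - [0,0,-0.004]
    - [0,0,0]
  angular:
    - [0,0,0]
    - [0,0,0]
    - [0,0,0]
    - [0,0,0]
  hand: [0.3,0.3,0.3,0.3]

```text
clock: 7.67
position: [0.6442, -0.1261, 0.2716]
ee_rot: [-0.0, 0.149, 0.989, 0.0]
contact_force: [-0.4, -0.2, -3.4]
width: 0.0526
gripper_force: 33.0
```

>>> carry_out:
  linear:
    - [0,0,-0.006]
    - [0,0,-0.006]
    - [0,0,-0.008]
    - [0,0,-0.008]
    - [0,0,-0.008]
    - [0,0,0]
  angular:
    - [0,0,0]
    - [0,0,0]
    - [0,0,0]
    - [0,0,0]
    - [0,0,0]
    - [0,0,0]
  hand: [0.3,0.3,0.3,0.3,0.3,0.3]

```text
clock: 8.17
position: [0.644, -0.126, 0.2529]
ee_rot: [-0.001, 0.149, 0.989, 0.0]
contact_force: [0.1, 0.5, -2.7]
width: 0.052
gripper_force: 33.0
```

>>> carry_out:
  linear:
    - [0,0,-0.004]
    - [0,0,-0.004]
    - [0,0,-0.003]
    - [0,0,0]
  angular:
    - [0,0,0]
    - [0,0,0]
    - [0,0,0]
    - [0,0,0]
  hand: [0.3,0.3,0.3,0.3]

```text
clock: 8.5
position: [0.6442, -0.1261, 0.2484]
ee_rot: [-0.0, 0.149, 0.989, 0.0]
contact_force: [0.1, -1.4, -3.6]
width: 0.0521
gripper_force: 33.0
```

>>> carry_out:
  linear:
    - [0,0,-0.003]
    - [0,0,-0.003]
    - [0,0,-0.002]
    - [0,0,0]
  angular:
    - [0,0,0]
    - [0,0,0]
    - [0,0,0]
    - [0,0,0]
  hand: [0.3,0.3,0.3,0.3]

```text
clock: 8.83
position: [0.6443, -0.1263, 0.2457]
ee_rot: [0.0, 0.149, 0.989, -0.0]
contact_force: [-0.7, 0.2, 3.6]
width: 0.0522
gripper_force: 33.3
```

It reached the base plate: contact came at z=0.2457, where 0.2456 was expected. This sleeve fits, so it goes in the green tray.

>>> carry_out:
  linear:
    - [0,0,0.01]
    - [0,0,0.03]
    - [0,0,0.05]
    - [0,0,0.06]
    - [0,0,0.06]
    - [0,0,0.06]
    - [0,0,0.02]
    - [-0.01,0.02,0]
  angular:
    - [0,0,0]
    - [0,0,0]
    - [0,0,0]
    - [0,0,0]
    - [0,0,0]
    - [0,0,0]
    - [0,0,0]
    - [0,0,0]
  hand: [0.3,0.3,0.3,0.3,0.3,0.3,0.3,0.3]

```text
clock: 9.5
position: [0.6407, -0.1175, 0.3929]
ee_rot: [0.004, 0.15, 0.989, -0.001]
contact_force: [1.4, -0.1, -3.2]
width: 0.0521
gripper_force: 33.1
```

>>> carry_out:
  linear:
    - [-0.02,0.043,0]
    - [-0.03,0.064,0]
    - [-0.03,0.064,0]
    - [-0.03,0.064,0]
    - [-0.03,0.064,0]
    - [-0.03,0.064,0]
    - [-0.03,0.064,0]
    - [-0.03,0.064,0]
  angular:
    - [0,0,0]
    - [0,0,0]
    - [0,0,0]
    - [0,0,0]
    - [0,0,0]
    - [0,0,0]
    - [0,0,0]
    - [0,0,0]
  hand: [0.3,0.3,0.3,0.3,0.3,0.3,0.3,0.3]

```text
clock: 10.17
position: [0.522, 0.1312, 0.387]
ee_rot: [-0.002, 0.149, 0.989, -0.0]
contact_force: [0.4, -0.0, -3.8]
width: 0.0522
gripper_force: 33.1
```

>>> carry_out:
  linear:
    - [-0.03,0.064,0]
    - [-0.03,0.064,0]
    - [-0.03,0.064,0]
    - [-0.03,0.064,0]
    - [-0.03,0.064,0]
    - [-0.01,0.02,0]
    - [0,0,0]
    - [0,0,0]
  angular:
    - [0,0,0]
    - [0,0,0]
    - [0,0,0]
    - [0,0,0]
    - [0,0,0]
    - [0,0,0]
    - [0,0,0]
    - [0,0,0]
  hand: [0.3,0.3,0.3,0.3,0.3,0.3,0.3,0.3]

```text
clock: 10.83
position: [0.4432, 0.2996, 0.3879]
ee_rot: [-0.001, 0.148, 0.989, -0.001]
contact_force: [0.2, -0.5, -4.0]
width: 0.0522
gripper_force: 32.5
```

>>> carry_out:
  linear:
    - [0,0.014,-0.02]
    - [0,0,-0.05]
    - [0,0,-0.06]
    - [0,0,-0.06]
    - [0,0,-0.05]
    - [0,0,-0.03]
    - [0,0,-0.01]
    - [0,0,0]
  angular:
    - [0,0,0]
    - [0,0,0]
    - [0,0,0]
    - [0,0,0]
    - [0,0,0]
    - [0,0,0]
    - [0,0,0]
    - [0,0,0]
  hand: [0.3,0.3,0.3,0.3,0.3,0.3,0.3,0.3]

```text
clock: 11.5
position: [0.4443, 0.3052, 0.2476]
ee_rot: [-0.002, 0.15, 0.989, -0.001]
contact_force: [0.1, -0.5, -2.9]
width: 0.0523
gripper_force: 32.6
```

>>> carry_out:
  linear:
    - [0,0,-0.004]
    - [0,0,-0.003]
    - [0,0,0]
    - [0,0,0]
  angular:
    - [0,0,0]
    - [0,0,0]
    - [0,0,0]
    - [0,0,0]
  hand: [0.3,0.3,0.3,0.3]

```text
clock: 11.83
position: [0.4446, 0.3065, 0.2472]
ee_rot: [0.001, 0.149, 0.989, 0.001]
contact_force: [-0.8, -0.5, -2.9]
width: 0.0522
gripper_force: 32.7
```

>>> carry_out:
  linear:
    - [0,0,-0.004]
    - [0,0,-0.004]
    - [0,0,-0.004]
    - [0,0,0]
  angular:
    - [0,0,0]
    - [0,0,0]
    - [0,0,0]
    - [0,0,0]
  hand: [0.3,0.3,0.3,0.3]

```text
clock: 12.17
position: [0.4441, 0.3063, 0.2399]
ee_rot: [-0.0, 0.149, 0.989, -0.0]
contact_force: [0.0, 0.7, -2.9]
width: 0.0525
gripper_force: 32.7
```

>>> carry_out:
  linear:
    - [0,0,-0.003]
    - [0,0,-0.001]
    - [0,0,0]
    - [0,0,0]
  angular:
    - [0,0,0]
    - [0,0,0]
    - [0,0,0]
    - [0,0,0]
  hand: [0.3,0.3,0.3,0.3]

```text
clock: 12.5
position: [0.4443, 0.3064, 0.2387]
ee_rot: [0.0, 0.149, 0.989, 0.0]
contact_force: [-1.5, -1.0, 2.8]
width: 0.052
gripper_force: 33.0
```

>>> carry_out:
  linear:
    - [0,0,0]
    - [0,0,0]
    - [0,0,0]
    - [0,0,0]
    - [0,0,0]
    - [0,0,0]
  angular:
    - [0,0,0]
    - [0,0,0]
    - [0,0,0]
    - [0,0,0]
    - [0,0,0]
    - [0,0,0]
  hand: [0.7,0.8,1,1,1,1]

```text
clock: 13.0
position: [0.4444, 0.3064, 0.2382]
ee_rot: [0.0, 0.149, 0.989, 0.0]
contact_force: [0.3, -0.3, -0.1]
width: 0.0857
gripper_force: 0.0
```

>>> carry_out:
  linear:
    - [0,0,0.02]
    - [0,0,0.05]
    - [0,0,0.06]
    - [0,0,0.06]
    - [0,0,0.02]
    - [0,-0.04,0]
    - [0.01,-0.06,0]
    - [0.02,-0.07,0]
  angular:
    - [0,0,0]
    - [0,0,0]
    - [0,0,0]
    - [0,0,0]
    - [0,0,0]
    - [0,0,0]
    - [0,0,0]
    - [0,0,0]
  hand: [1,1,1,1,1,1,1,1]

```text
clock: 13.67
position: [0.4583, 0.2215, 0.3438]
ee_rot: [0.0, 0.148, 0.989, 0.0]
contact_force: [1.7, 0.0, 0.3]
width: 0.0855
gripper_force: 0.0
```

```bash
python3 - <<'E'
from h import *
im=manip.get_image("scene");print(manip.get_state()["position"])
w=im.min(2)>150;c=blob(w,(319,255));print(rim("scene",c,.1),cv2.boundingRect(c.reshape(-1,1,2)))
cv2.imwrite("pics/s2.png",im[:,:,::-1])
E
```

```text
[0.46031444 0.21563059 0.34360327]
(array([0.5180602 , 0.03781836, 0.02602972]), np.float64(0.0006779687378152147)) (308, 237, 24, 20)
```

View pics/s2.png

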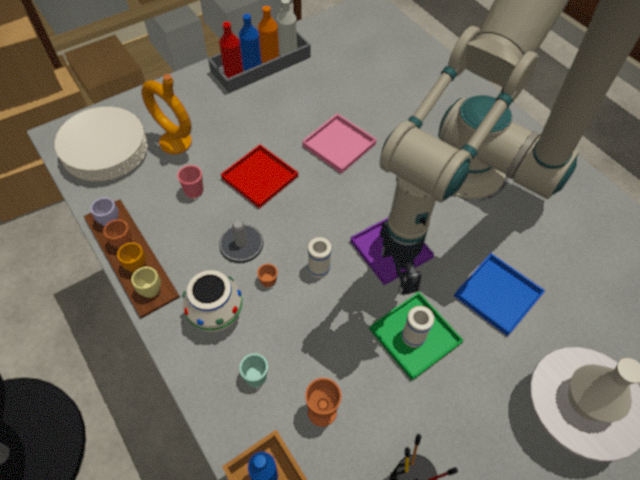

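The first sleeve stands upright in the green tray at (416,327), and the second is still in place at (319,255). On to the second.

>>> carry_out:
  linear:
    - [0.02,-0.059,0]
    - [0.02,-0.059,0]
    - [0.02,-0.059,0]
    - [0.02,-0.059,0]
    - [0.02,-0.059,0]
    - [0.02,-0.059,0]
    - [0,0,0]
    - [0,0,0]
  angular:
    - [0,0,0]
    - [0,0,0]
    - [0,0,0]
    - [0,0,0]
    - [0,0,0]
    - [0,0,0]
    - [0,0,0]
    - [0,0,0]
  hand: [1,1,1,1,1,1,1,1]

```text
clock: 14.38
position: [0.5197, 0.0431, 0.3432]
ee_rot: [-0.0, 0.151, 0.989, 0.0]
contact_force: [-0.4, 1.6, 0.2]
width: 0.0854
gripper_force: 0.0
```

>>> carry_out:
  linear:
    - [0,-0.007,0]
    - [0,0,-0.03]
    - [0,0,-0.05]
    - [0,0,-0.06]
    - [0,0,-0.05]
    - [0,0,-0.034]
    - [0,0,0]
    - [0,0,0]
  angular:
    - [0,0,0]
    - [0,0,0]
    - [0,0,0]
    - [0,0,0]
    - [0,0,0]
    - [0,0,0]
    - [0,0,0]
    - [0,0,0]
  hand: [1,1,1,1,1,1,1,1]

```text
clock: 15.05
position: [0.5187, 0.0419, 0.2308]
ee_rot: [-0.001, 0.149, 0.989, 0.0]
contact_force: [0.8, -0.6, 0.4]
width: 0.0855
gripper_force: 0.0
```

>>> carry_out:
  linear:
    - [0,-0.007,0]
    - [0,0,0]
    - [0,0,0]
    - [0,0,0]
    - [0,0,0]
    - [0,0,0]
    - [0,0,0]
    - [0,0,0]
  angular:
    - [0,0,0]
    - [0,0,0]
    - [0,0,0]
    - [0,0,0]
    - [0,0,0]
    - [0,0,0]
    - [0,0,0]
    - [0,0,0]
  hand: [1,1,0.5,0.5,0.5,0.3,0.3,0.3]
  force: 30

```text
clock: 15.72
position: [0.5196, 0.0374, 0.2322]
ee_rot: [0.001, 0.149, 0.989, 0.0]
contact_force: [-0.6, 0.5, 6.3]
width: 0.0534
gripper_force: 31.0
```

>>> carry_out:
  linear:
    - [0,0,0]
    - [0,0,0]
    - [0,0,0]
    - [0,0,0]
  angular:
    - [0,0,0]
    - [0,0,0]
    - [0,0,0]
    - [0,0,0]
  hand: [0.3,0.3,0.3,0.3]

```text
clock: 16.05
position: [0.5196, 0.0374, 0.2322]
ee_rot: [0.001, 0.149, 0.989, 0.0]
contact_force: [-0.2, 1.5, 6.5]
width: 0.0536
gripper_force: 31.0
```

>>> carry_out:
  linear:
    - [0,0,0.02]
    - [0,0,0.04]
    - [0,0,0.06]
    - [0,0,0.06]
    - [0,0,0.06]
    - [0,0,0.015]
    - [0.02,-0.027,0]
    - [0.04,-0.053,0]
  angular:
    - [0,0,0]
    - [0,0,0]
    - [0,0,0]
    - [0,0,0]
    - [0,0,0]
    - [0,0,0]
    - [0,0,0]
    - [0,0,0]
  hand: [0.3,0.3,0.3,0.3,0.3,0.3,0.3,0.3]

```text
clock: 16.72
position: [0.5475, -0.0012, 0.3585]
ee_rot: [-0.001, 0.148, 0.989, 0.001]
contact_force: [0.4, 0.5, -3.9]
width: 0.0533
gripper_force: 32.6
```

>>> carry_out:
  linear:
    - [0.04,-0.053,0]
    - [0.04,-0.053,0]
    - [0.04,-0.053,0]
    - [0.04,-0.053,0]
    - [0.026,-0.033,0]
    - [0,0,0]
    - [0,0,0]
    - [0,0,0]
  angular:
    - [0,0,0]
    - [0,0,0]
    - [0,0,0]
    - [0,0,0]
    - [0,0,0]
    - [0,0,0]
    - [0,0,0]
    - [0,0,0]
  hand: [0.3,0.3,0.3,0.3,0.3,0.3,0.3,0.3]

```text
clock: 17.38
position: [0.6417, -0.1253, 0.3564]
ee_rot: [-0.002, 0.15, 0.989, 0.001]
contact_force: [-0.1, 0.0, -3.2]
width: 0.0533
gripper_force: 32.6
```

Next, correct x by about +2 mm and lower to just above the tip (tool z≈0.326).

>>> carry_out:
  linear:
    - [0.003,-0.001,0]
    - [0,0,-0.015]
    - [0,0,-0.02]
    - [0,0,-0.015]
    - [0,0,-0.01]
    - [0,0,0]
    - [0,0,0]
  angular:
    - [0,0,0]
    - [0,0,0]
    - [0,0,0]
    - [0,0,0]
    - [0,0,0]
    - [0,0,0]
    - [0,0,0]
  hand: [0.3,0.3,0.3,0.3,0.3,0.3,0.3]

```text
clock: 17.97
position: [0.6437, -0.1254, 0.3281]
ee_rot: [-0.001, 0.149, 0.989, 0.0]
contact_force: [0.4, 0.0, -1.8]
width: 0.0533
gripper_force: 32.6
```

>>> carry_out:
  linear:
    - [0,-0.001,-0.006]
    - [0,0,-0.006]
    - [0,0,-0.006]
    - [0,0,-0.006]
    - [0,0,-0.006]
    - [0,0,0]
  angular:
    - [0,0,0]
    - [0,0,0]
    - [0,0,0]
    - [0,0,0]
    - [0,0,0]
    - [0,0,0]
  hand: [0.3,0.3,0.3,0.3,0.3,0.3]

```text
clock: 18.47
position: [0.6436, -0.1262, 0.3129]
ee_rot: [-0.001, 0.149, 0.989, -0.0]
contact_force: [0.3, 0.1, -3.7]
width: 0.0533
gripper_force: 32.6
```

>>> carry_out:
  linear:
    - [0,0,-0.008]
    - [0,0,-0.008]
    - [0,0,-0.008]
    - [0,0,-0.006]
    - [0,0,0]
  angular:
    - [0,0,0]
    - [0,0,0]
    - [0,0,0]
    - [0,0,0]
    - [0,0,0]
  hand: [0.3,0.3,0.3,0.3,0.3]

```text
clock: 18.88
position: [0.6436, -0.1263, 0.2977]
ee_rot: [-0.001, 0.149, 0.989, -0.0]
contact_force: [-0.3, -1.9, -3.3]
width: 0.0531
gripper_force: 32.6
```

>>> carry_out:
  linear:
    - [0,0,-0.008]
    - [0,0,-0.008]
    - [0,0,-0.006]
    - [0,0,-0.004]
    - [0,0,0]
  angular:
    - [0,0,0]
    - [0,0,0]
    - [0,0,0]
    - [0,0,0]
    - [0,0,0]
  hand: [0.3,0.3,0.3,0.3,0.3]

```text
clock: 19.3
position: [0.6437, -0.1263, 0.285]
ee_rot: [-0.0, 0.149, 0.989, -0.0]
contact_force: [-0.6, -2.2, -3.9]
width: 0.0532
gripper_force: 32.5
```

>>> carry_out:
  linear:
    - [0,0,-0.003]
    - [0,0,-0.003]
    - [0,0,-0.003]
    - [0,0,0]
  angular:
    - [0,0,0]
    - [0,0,0]
    - [0,0,0]
    - [0,0,0]
  hand: [0.3,0.3,0.3,0.3]

```text
clock: 19.63
position: [0.6438, -0.1263, 0.2811]
ee_rot: [0.0, 0.149, 0.989, -0.0]
contact_force: [-0.5, -3.0, -2.5]
width: 0.0532
gripper_force: 32.7
```

>>> carry_out:
  linear:
    - [0,-0.002,-0.002]
    - [0,0,-0.002]
    - [0,0,-0.002]
    - [0,0,0]
  angular:
    - [0,0,0]
    - [0,0,0]
    - [0,0,0]
    - [0,0,0]
  hand: [0.3,0.3,0.3,0.3]

```text
clock: 19.97
position: [0.6437, -0.1272, 0.2786]
ee_rot: [-0.0, 0.149, 0.989, -0.0]
contact_force: [-2.8, -1.3, 2.3]
width: 0.0533
gripper_force: 33.0
```

>>> carry_out:
  linear:
    - [0,0,-0.002]
    - [0,0,-0.001]
    - [0,0,0]
    - [0,0,0]
  angular:
    - [0,0,0]
    - [0,0,0]
    - [0,0,0]
    - [0,0,0]
  hand: [0.3,0.3,0.3,0.3]

```text
clock: 20.3
position: [0.6435, -0.1274, 0.2776]
ee_rot: [-0.0, 0.149, 0.989, -0.0]
contact_force: [-4.2, -3.1, 5.1]
width: 0.0536
gripper_force: 33.3
```

It stopped at tool z=0.2776, so the lower end is 33 mm above the plate. This is the pinched sleeve and goes in the red tray.

>>> carry_out:
  linear:
    - [0,0,0.01]
    - [0,0,0.03]
    - [0,0,0.05]
    - [0,0,0.06]
    - [0,0,0.06]
    - [0,0,0.02]
    - [0,0,0]
    - [-0.02,-0.021,0]
  angular:
    - [0,0,0]
    - [0,0,0]
    - [0,0,0]
    - [0,0,0]
    - [0,0,0]
    - [0,0,0]
    - [0,0,0]
    - [0,0,0]
  hand: [0.3,0.3,0.3,0.3,0.3,0.3,0.3,0.3]

```text
clock: 20.97
position: [0.635, -0.1359, 0.3907]
ee_rot: [0.001, 0.148, 0.989, 0.001]
contact_force: [-0.1, -0.1, -3.4]
width: 0.0532
gripper_force: 32.9
```

>>> carry_out:
  linear:
    - [-0.047,-0.049,0]
    - [-0.047,-0.049,0]
    - [-0.047,-0.049,0]
    - [-0.047,-0.049,0]
    - [-0.047,-0.049,0]
    - [-0.042,-0.044,0]
    - [0,0,0]
    - [0,0,0]
  angular:
    - [0,0,0]
    - [0,0,0]
    - [0,0,0]
    - [0,0,0]
    - [0,0,0]
    - [0,0,0]
    - [0,0,0]
    - [0,0,0]
  hand: [0.3,0.3,0.3,0.3,0.3,0.3,0.3,0.3]

```text
clock: 21.63
position: [0.4934, -0.2831, 0.3892]
ee_rot: [-0.002, 0.151, 0.989, 0.001]
contact_force: [-0.1, 0.7, -3.3]
width: 0.0532
gripper_force: 33.1
```

>>> carry_out:
  linear:
    - [0,0,-0.03]
    - [0,0,-0.06]
    - [0,0,-0.06]
    - [0,0,-0.06]
    - [0,0,-0.04]
    - [0,0,-0.03]
    - [0,0,0]
    - [0,0,0]
  angular:
    - [0,0,0]
    - [0,0,0]
    - [0,0,0]
    - [0,0,0]
    - [0,0,0]
    - [0,0,0]
    - [0,0,0]
    - [0,0,0]
  hand: [0.3,0.3,0.3,0.3,0.3,0.3,0.3,0.3]

```text
clock: 22.3
position: [0.4952, -0.2811, 0.25]
ee_rot: [-0.002, 0.149, 0.989, 0.001]
contact_force: [0.3, -0.2, -3.5]
width: 0.0529
gripper_force: 33.2
```

>>> carry_out:
  linear:
    - [0,0,-0.004]
    - [0,0,-0.004]
    - [0,0,0]
    - [0,0,0]
  angular:
    - [0,0,0]
    - [0,0,0]
    - [0,0,0]
    - [0,0,0]
  hand: [0.3,0.3,0.3,0.3]

```text
clock: 22.63
position: [0.4955, -0.2822, 0.2485]
ee_rot: [0.001, 0.149, 0.989, -0.0]
contact_force: [0.3, -0.2, -2.2]
width: 0.0531
gripper_force: 33.2
```

>>> carry_out:
  linear:
    - [0,0,-0.005]
    - [0,0,-0.005]
    - [0,0,-0.004]
    - [0,0,-0.004]
    - [0,0,0]
  angular:
    - [0,0,0]
    - [0,0,0]
    - [0,0,0]
    - [0,0,0]
    - [0,0,0]
  hand: [0.3,0.3,0.3,0.3,0.3]

```text
clock: 23.05
position: [0.4951, -0.282, 0.2382]
ee_rot: [-0.0, 0.149, 0.989, 0.0]
contact_force: [-0.1, 0.9, -2.9]
width: 0.053
gripper_force: 33.2
```

>>> carry_out:
  linear:
    - [0,0,-0.002]
    - [0,0,0]
    - [0,0,0]
  angular:
    - [0,0,0]
    - [0,0,0]
    - [0,0,0]
  hand: [0.3,0.3,0.3]

```text
clock: 23.3
position: [0.4953, -0.2822, 0.2377]
ee_rot: [-0.0, 0.149, 0.989, 0.0]
contact_force: [-0.3, 0.2, -2.9]
width: 0.0531
gripper_force: 33.2
```

>>> carry_out:
  linear:
    - [0,0,-0.002]
    - [0,0,-0.001]
    - [0,0,0]
    - [0,0,0]
  angular:
    - [0,0,0]
    - [0,0,0]
    - [0,0,0]
    - [0,0,0]
  hand: [0.3,0.3,0.3,0.3]

```text
clock: 23.63
position: [0.4954, -0.2821, 0.2373]
ee_rot: [0.0, 0.149, 0.989, -0.0]
contact_force: [-1.3, 0.8, 4.8]
width: 0.0535
gripper_force: 33.7
```

It is resting on the tray floor. Release and retreat.

>>> carry_out:
  linear:
    - [0,0,0]
    - [0,0,0]
    - [0,0,0]
    - [0,0,0]
    - [0,0,0]
    - [0,0,0]
  angular:
    - [0,0,0]
    - [0,0,0]
    - [0,0,0]
    - [0,0,0]
    - [0,0,0]
    - [0,0,0]
  hand: [0.7,0.8,1,1,1,1]

```text
clock: 24.13
position: [0.4953, -0.2822, 0.2361]
ee_rot: [-0.0, 0.149, 0.989, 0.0]
contact_force: [-0.4, -0.4, -0.5]
width: 0.0858
gripper_force: 0.0
```

>>> carry_out:
  linear:
    - [0,0,0.02]
    - [0,0,0.05]
    - [0,0,0.06]
    - [0,0,0.06]
    - [0,0,0.06]
    - [-0.04,0,0.04]
    - [-0.06,0,0]
    - [-0.06,0,0]
  angular:
    - [0,0,0]
    - [0,0,0]
    - [0,0,0]
    - [0,0,0]
    - [0,0,0]
    - [0,0,0]
    - [0,0,0]
    - [0,0,0]
  hand: [1,1,1,1,1,1,1,1]

```text
clock: 24.8
position: [0.4151, -0.2823, 0.3837]
ee_rot: [0.002, 0.149, 0.989, -0.001]
contact_force: [0.2, -0.0, 0.2]
width: 0.0855
gripper_force: 0.0
```

>>> carry_out:
  linear:
    - [-0.04,0,0]
    - [0,0,0]
    - [0,0,0]
    - [0,0,0]
  angular:
    - [0,0,0]
    - [0,0,0]
    - [0,0,0]
    - [0,0,0]
  hand: [1,1,1,1]

```text
clock: 25.13
position: [0.3958, -0.2824, 0.382]
ee_rot: [0.001, 0.15, 0.989, -0.0]
contact_force: [-0.1, 0.1, -0.6]
width: 0.0852
gripper_force: 0.0
```

```bash
python3 - <<'E'
from h import *
cv2.imwrite("pics/end.png",manip.get_image("scene")[:,:,::-1]);print(manip.get_state()["position"])
E
```

```text
[ 0.39611052 -0.28239276  0.38169877]
```

View pics/end.png

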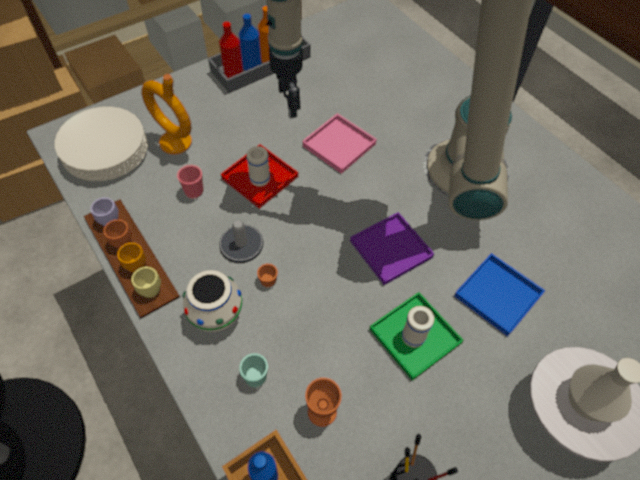

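Both sleeves stand upright, green tray (416,327) and red tray (259,166). The pots and cups are where they were.

```bash
python3 -c "
from rig import manip
print(manip.sign_off())"
```

```text
the job is handed in; nothing more can be done
None
```

Job handed in at about 25 s: the first sleeve went down to the base and stands upright in the green tray, and the second stopped 33 mm above the plate and stands upright in the red tray.

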